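# Pump up the slack vacuum cup on a cabinet door

## Robot

A 6-joint arm with a two-finger parallel gripper is mounted at the origin on the work surface. World frame = base frame: x ahead of the robot, y to its left, z up, the work surface at z = 0. Lengths are in mm, angles in rad, forces in N, time in s.
With the tool pointing down it reaches from about 350 to 975 mm from the base axis. Payload 17.4 kg.
Tool frame: the origin (TCP) lies on the mounting face of the last link; the fingertips stand 173 mm ahead of it and the grasp point (between the pads) lies 155 mm ahead of it; y points along the fingers, x is the direction in which the jaws open and shut, and the axes are right-handed (so a half turn about y gives the same grasp; the last joint's range is limited). The gripper opens to 85 mm and grips with 20 to 120 N. Pads are 22 mm wide; open, the fingers measure 114 mm over their backs; the gripper's body (76 mm by 85 mm) begins 54 mm behind the grasp point. The pads swing forward as they close: fully open they stand 13 mm farther back than shut.
Start: joints at [-1.261, 0.116, 1.442, -0, 1.584, -0.038], TCP at [230.052, -634.595, 404.703] pointing down, gripper open.
Joint ranges: [-2.83, 2.83], [-0.83, 2.19], [0.07, 2.5], [-1.14, 4.28], [0.01, 3], [-2.97, 2.97]. Speed limits (rad/s): [1.89, 1.89, 2.22, 3.14, 3.14, 3.14].

## Interface

Orientations are given as a rotation vector (axis times angle).
In Python, from rig import * gives the robot as it stands.
- The arm moves only by the shell command python3 -m jog 'ROWS' [OPENING]. ROWS is JSON, a list of rows, each a list of 2 entries, a list of its own where there are three numbers: the shift along the tool's x, y, z in mm, then the turn, a rotation vector about the tool's x, y, z in rad. A call has 1 to 12 rows; each row is the pose to reach, as a shift and turn from the pose commanded when the call began, along the tool's axes at that moment; what a row does not reach only later rows make up. A row lasts 1/10 s, in which the tool goes at most 50 mm and 8.59 degrees, less where a joint would pass 70% of its speed; a pose out of reach is approached as far as the arm can. A call with a gripper value outside its range is refused whole. OPENING is the opening, from -1 (shut) to 1 (fully open), so that 0 is half open, set as the call begins (- or left out, the last holds). The fingers move at their own pace and stop on an object; the grip force is fixed at half the most. Time passes only in rows, so rows that repeat a pose let the fingers close. It gives the time, the measured TCP pose, the force and the opening at its end, in the units of the state.
- get_obs(): the state, without advancing time (a new reading comes with each control period).
- get_image(name): name is "scene" or "top" or "wrist"; returns (picture, depth): 384x512x3 uint8, red, green, blue; 384x512 float32, mm along the optical axis (not along the pixel's ray), 0 where there is no reading.
- get_calibration(name): a dict with "fovy" (degrees; the focal length in pixels is half the picture's height over the tangent of half this angle, whatever the lens; pixels are square), "cx", "cy" (the principal point, pixels), "k1" (the pictures are not rectified: a ray, as slopes to the right and down, at radius r is drawn at 1 + k1 r^2 times it, then the intrinsics apply), "eye" and "orientation" of the camera in the world; the wrist camera has in their place "mount" (4x4, takes a point from camera to tool coordinates, whose origin is the TCP and whose axes are the tool frame's). Camera axes: x right, y down, z forward; pixel columns grow to the right and rows downward; lengths in mm; the calibration is good to about 2 mm. A picture is of the moment at which its call begins: read the wrist's pose just before it. get_calibration takes no time and is no camera call.
- sign_off(): hands the job in, once; it reports no verdict.
Trained networks look in the newest picture that a camera, given by its name, has taken for a name from the list of things; names that differ only in an ending like _2 or _b are one class to them, and where a whole thing is asked for, a point or a joint stands for the part that bears it (a point fixed in the world has none). Each returns a list of dicts, best first, with "confidence" (0 to 1); they miss things now and then, are a little off and sometimes report something else, mostly with a low value. They report only what shows in the picture. A call takes as long as a camera call.
- cut_out(camera, label): "mask" (384x512 bool, what is visible of it) and "bbox" ([left, top, width, height] as shares, 0 to 1, of the picture: columns of its width, rows of its height, round what is visible of it).
- landmark_of(camera, label): "location" ([column, row] as shares, 0 to 1, of the picture: columns of its width, rows of its height: a listed point, or the origin of a listed thing).
The state is a dict: "t": time; "joint_pos": joint angles; "joint_velocities": joint speeds; "effort": joint torques, N m; "position": TCP position; "ee_rot": TCP orientation; "wrist_force": force on the tool from outside, world axes, zero at the start; "ft_torque": the same for the moment, N m; "finger_gap": finger opening in mm.
Only numpy, scipy, OpenCV 4.12 (cv2) and the standard library are available. Lean on these libraries where they do the work, as an engineer would, in place of code of your own. Each camera call takes 0.05 s, during which the arm holds its last target.

## Task

Two hand-pumped vacuum cups sit on the cabinet door; one is already tight (its indicator pin stands fully out), the other is still slack. Find the slack one and pump its plunger with your fingertips, pressing it all the way down and letting it spring all the way back up, again and again, until its pin is fully out, then take the hand away. Do not touch the indicator pins, do not pump the cup that is already tight, and do not lift or push aside the loose things lying about.

Things in the scene. Friction and masses are not known exactly. Their poses are not given: they have to be found in the camera images.
- cup_a: vacuum cup A, which starts slack: a black rubber disc 124 mm across with an aluminium body (30 mm high in all), fixed on the door, carrying an upright pump plunger and an indicator pin. Origin at the centre of its underside; its x axis points from plunger to pin. Cups A and B look alike but for how far the pin stands out, and either may be on the left; centres at least 230 mm apart.
- plunger_a_top (a point): centre of the flat top of cup A's plunger: a round black knob 36 mm across, 10 mm thick, on a 16 mm steel rod over a barrel. When up, its top is 110 mm above the door's face, 128 mm above the bench. It goes straight down 20 mm to a hard stop; its spring pushes back with 3 N at the top to 8 N at the bottom (about 10 N while it raises the pin) and returns it by itself.
- plunger_a (a joint): how far the plunger of cup A is pressed, m: 0 = fully up, 0.020 = fully down
- pin_a (a joint): how far cup A's indicator pin stands out, m: 0 = in (1 mm above its sleeve), 0.026 = fully out, the black ring round the pin clear of the sleeve. Starts at 0 to 0.012. Each full stroke (plunger all the way down and back up) raises it about 5 mm, the first 2 to 7 mm; it stays there between strokes. Partial strokes raise it less or not at all. Once fully out, pumping on does nothing.
- pin_a_head: the indicator pin of cup A: an upright plain steel pin 18 mm across, in a dark sleeve 28 mm across on the cup's body, its axis 58 mm from the plunger's axis. The origin is the middle of its top end; that is 45 mm above the door's face when in and 71 mm when fully out, always below the pressed plunger's top (90 mm). Not to be touched.
- plunger_b_top (a point): centre of the flat top of the pump plunger of cup B, which starts tight: same shape and heights as cup A's. Not to be pressed.
- plunger_b (a joint): how far the plunger of cup B is pressed, m: 0 = fully up, 0.020 = fully down
- pin_b (a joint): how far the indicator pin of cup B stands out, m, on the same scale as pin_a: it starts fully out, 0.026
- pin_b_head: the indicator pin of cup B, like that of cup A; origin in the middle of its top end. Not to be touched.
- door: the cabinet door lying flat on the bench, grey-beige, 320 x 620 mm and 18 mm thick, fixed. Origin at the centre of its underside, y along its length. Two small steel hinges sit on its far edge.
- glue: bystander: a yellow glue bottle 52 mm across and 100 mm tall, standing on the door at the other end from the offcut; origin at the centre of its foot
- edging_roll: bystander: a roll of edging, 70 mm across, 22 mm high, lying on the door between the cups; origin at the centre of its underside
- screwdriver: bystander: a screwdriver 180 mm long lying on the door along its edge nearest the robot
- offcut: bystander: a dark wood offcut 90 x 36 x 18 mm lying on one end of the door; origin at the centre of its underside
- cup_b: vacuum cup B, which starts tight: same shape as cup A, fixed on the door; origin at the centre of its underside, x axis from plunger to pin

How it is judged:
By the outcome, as a careful person would: the job done as asked, in the order asked, and still so for the second after the job is handed in, with the robot touching nothing.
It also fails if it takes over 48 s, if anything falls off the work surface, if the arm or the gripper's body presses on something with over 40 N, if the wrist force passes 120 N, or if a joint passes its speed limit or range.

## Working session

There is one attempt and no reset: what is moved stays moved. The work goes in short steps, Python scripts to look and compute and a shell command to move; the robot and the scene stay as the last step left them, time stands still between calls to the robot, and variables do not carry over. Pictures are saved under pics/ and viewed, and the job is handed in when it is done.

```bash
mkdir -p pics; ls; cat > h.py <<'E'
from rig import *
import numpy as np, cv2
from scipy.spatial.transform import Rotation as R
def save(name,fn):
    o=get_obs(); im,d=get_image(name); cv2.imwrite('pics/'+fn+'.png',cv2.cvtColor(im,cv2.COLOR_RGB2BGR)); np.save('pics/'+fn+'.npy',d); return o,im,d
E
python3 - <<'E'
from h import *
print(get_obs())
for n in ("scene","top","wrist"):
    print(n,get_calibration(n)); save(n,n+'0')
for c in("scene","top"):
  for l in ("plunger_a_top","pin_a_head"):
    print(c,l,[(np.round(np.array(x['location'])*[512,384],1),round(x['confidence'],2)) for x in landmark_of(c,l)])
E
```

```text
pics
{'t': 0.0, 'joint_pos': array([-1.26080404e+00,  1.16459296e-01,  1.44228655e+00,  1.71180172e-05,
        1.58401750e+00, -3.78015873e-02]), 'joint_velocities': array([-3.19816139e-04,  2.51092335e-04,  3.23096723e-04,  1.92051428e-04,
       -6.98662906e-04,  4.60791021e-05]), 'effort': array([-1.11839068e-03, -7.31995153e+01, -6.32488132e+01, -9.49334981e-05,
        6.46228145e-03, -3.98313148e-05]), 'position': array([ 230.04816195, -634.58554568,  403.96684138]), 'ee_rot': array([-1.35315959,  0.94995592, -0.94843133]), 'wrist_force': array([-1.19247566,  0.84225609, -0.38961746]), 'ft_torque': array([-0.03239505, -0.01515336,  0.03397933]), 'finger_gap': 85.42180617240753}
scene {'fovy': 42.94059739162872, 'cx': 253.96430397587926, 'cy': 190.71389476355662, 'k1': 0.023361800253586123, 'eye': array([1123.50454938,  822.2170389 ,  833.58354736]), 'orientation': array([-0.76511551, -2.45562007,  1.25292298])}
top {'fovy': 52.47029372942879, 'cx': 257.61214897568567, 'cy': 185.7772191182225, 'k1': -0.01784136902110697, 'eye': array([480.06810344,  16.03449289, 941.48480784]), 'orientation': array([-2.18283389,  2.16224961, -0.11309892])}
wrist {'fovy': 62.08366521670374, 'cx': 257.3587485253849, 'cy': 195.43180538716817, 'k1': -0.04577390195747947, 'mount': array([[ 9.99999665e-01, -2.10954802e-04,  7.90797725e-04,
        -6.44697833e-01],
       [-8.18185268e-04, -2.82310452e-01,  9.59322750e-01,
         3.05263530e+01],
       [ 2.08767219e-05, -9.59323076e-01, -2.82310530e-01,
         7.20287777e+01],
       [ 0.00000000e+00,  0.00000000e+00,  0.00000000e+00,
         1.00000000e+00]])}
scene plunger_a_top [(array([194.7, 180. ]), 0.66), (array([213.6, 163.1]), 0.56)]
scene pin_a_head [(array([216.4, 189.4]), 0.39)]
top plunger_a_top [(array([326.6, 182.7]), 0.47)]
top pin_a_head []
```

View pics/scene0.png

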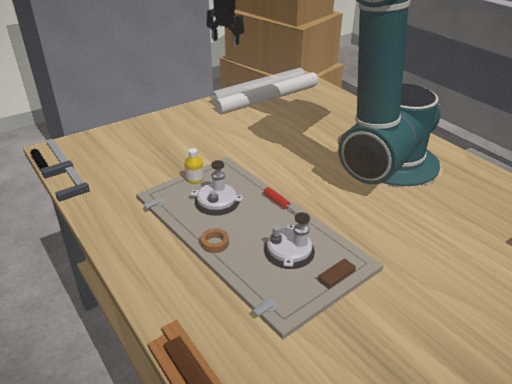

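View pics/top0.png

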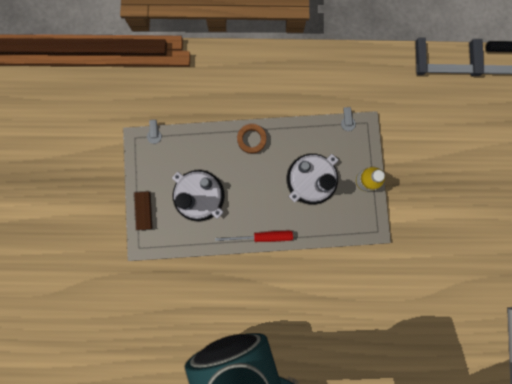

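View pics/wrist0.png

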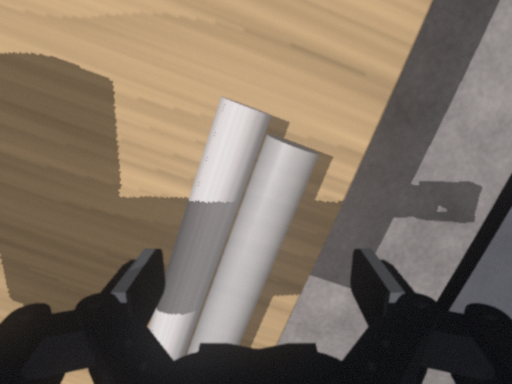

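```bash
python3 - <<'E'
from h import *
print(R.from_rotvec(get_obs()['ee_rot']).as_matrix().round(3), R.from_rotvec(get_calibration('top')['orientation']).as_matrix().round(3))
E
```

```text
[[ 0.341 -0.     0.94 ]
 [-0.94   0.     0.341]
 [-0.    -1.     0.   ]] [[ 0.009 -0.995  0.099]
 [-1.    -0.01  -0.004]
 [ 0.005 -0.099 -0.995]]
```

```bash
cat >> h.py <<'E'
def cloud(name,d,o=None):
    c=get_calibration(name); H,W=d.shape; f=H/2/np.tan(np.radians(c['fovy']/2))
    v,u=np.mgrid[0:H,0:W].astype(float)
    K=np.array([[f,0,c['cx']],[0,f,c['cy']],[0,0,1]])
    n=cv2.undistortPoints(np.stack([u.ravel(),v.ravel()],1)[:,None],K,np.array([c['k1'],0,0,0,0.]))[:,0].reshape(H,W,2)
    P=np.dstack([n*d[...,None],d])
    if 'mount' in c:
        M=np.array(c['mount']); P=P@M[:3,:3].T+M[:3,3]
        P=P@R.from_rotvec(o['ee_rot']).as_matrix().T+o['position']
    else: P=P@R.from_rotvec(c['orientation']).as_matrix().T+c['eye']
    P[d<=0]=np.nan
    return P
E
python3 - <<'E'
from h import *
for n in ("scene","top"):
    P=cloud(n,np.load(f'pics/{n}0.npy')); im=cv2.imread(f'pics/{n}0.png')
    x=P[60:300,100:400]
    # connected pieces above heights
    for lo,hi in ((118,140),(50,100)):
        m=((P[...,2]>lo)&(P[...,2]<hi)&(P[...,0]>350)&(P[...,0]<750)&(abs(P[...,1])<380)).astype(np.uint8)
        k,L,s,c=cv2.connectedComponentsWithStats(m)
        for i in range(1,k):
            if s[i,4]>15:
                q=P[L==i]; print(n,lo,hi,s[i],q.min(0).round(),q.max(0).round(),np.median(q,0).round(1))
P=cloud('top',np.load('pics/top0.npy'))
for r,(a,b) in {'L':((205,183),(184,200)),'R':((305,166),(325,182))}.items():
    print(r); print(P[a[1]-8:a[1]+9,a[0]-8:a[0]+9,2][::2,::2].round(0)); 
print(P[150:153,190:200,2])
im=cv2.imread('pics/top0.png'); cv2.imwrite('pics/topz.png',cv2.resize(im[130:240,130:390],None,fx=3,fy=3,interpolation=cv2.INTER_CUBIC))
im=cv2.imread('pics/scene0.png'); cv2.imwrite('pics/scz.png',cv2.resize(im[140:280,180:330],None,fx=4,fy=4,interpolation=cv2.INTER_CUBIC))
E
```

```text
scene 118 140 [188 148   9   6  37] [ 576. -258.  118.] [ 600. -235.  123.] [ 586.7 -243.5  120.2]
scene 118 140 [211 160  13  10 107] [ 553. -152.  120.] [ 588. -115.  135.] [ 572.5 -130.5  129.8]
scene 118 140 [294 212  16  12 153] [512. 151. 121.] [548. 187. 133.] [531.3 171.6 129.7]
scene 50 100 [184 156  19  21 307] [ 562. -262.   50.] [ 613. -213.  100.] [ 596.  -229.    78.5]
scene 50 100 [198 171  37  33 582] [ 540. -163.   50.] [639. -67.  99.] [ 585.7 -118.5   55.7]
scene 50 100 [269 224  41  33 792] [500. 105.  50.] [597. 202. 100.] [545.6 165.9  58.7]
top 118 140 [373 170  12  11  53] [ 577. -257.  118.] [ 599. -233.  121.] [ 587.6 -244.2  119.2]
top 118 140 [319 173  17  17 227] [ 556. -151.  122.] [ 590. -116.  131.] [ 572.6 -133.2  128. ]
top 118 140 [175 192  17  17 231] [513. 152. 121.] [547. 186. 132.] [529.8 168.4 127.9]
top 50 100 [296 158  16  18 143] [ 595. -110.   50.] [635. -76.  78.] [612.3 -91.5  63.2]
top 50 100 [358 167  27  24 368] [ 562. -270.   50.] [ 611. -219.  100.] [ 580.8 -233.    85.4]
top 50 100 [314 175  17  19  91] [ 554. -146.   50.] [ 595. -1
[... 591 characters left out ...]
9. 48. 48.]
 [30. 44. 48. 62. 62. 47. 45. 47. 47.]
 [46. 46. 63. 76. 75. 75. 51. 48. 48.]
 [50. 64. 75. 78. 73. 74. 61. 48. 50.]
 [49. 63. 74. 74. 76. 73. 61. 48. 48.]
 [50. 65. 63. 76. 74. 76. 62. 46. 46.]
 [49. 52. 64. 62. 63. 64. 48. 50. 46.]
 [48. 49. 51. 56. 54. 51. 50. 49. 47.]
 [48. 47. 50. 45. 49. 46. 48. 47. 49.]]
[[16.84896304 16.83325958 19.57602411 20.00772079 17.71859579 18.41903811
  18.55135806 16.9430053  18.05675164 19.88959364]
 [18.76642394 18.96648595 21.92861471 16.16135536 18.00938229 20.64978222
  20.78836946 20.17654339 18.02525809 17.94334604]
 [18.41562776 20.20318376 19.60387089 17.35571245 19.85155079 17.44340782
  17.58990324 17.78002165 20.16600668 17.23113005]]
```

View pics/topz.png

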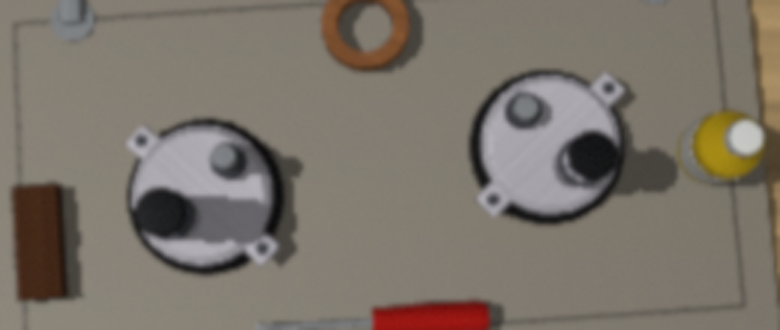

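View pics/scz.png

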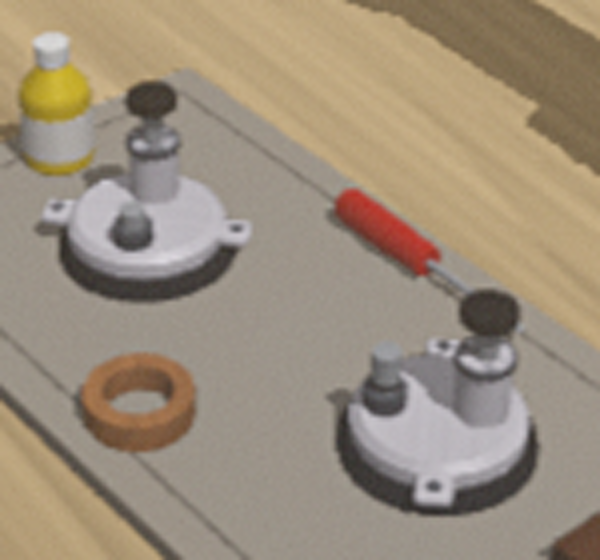

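```bash
python3 - <<'E'
from h import *
o=get_obs(); M=R.from_rotvec(o['ee_rot']).as_matrix()
print((M.T@(np.array([572,-133.5,403.5])-o['position'])).round(1))
E
python3 -m jog '[[[-25,0,35],[0,0,0]],[[-354,0,492],[0,0,0]],[[-354,0,492],[0,0,0]],[[-354,0,492],[0,0,0]],[[-354,0,492],[0,0,0]],[[-354,0,492],[0,0,0]],[[-354,0,492],[0,0,0]],[[-354,0,492],[0,0,0]],[[-354,0,492],[0,0,0]],[[-354,0,492],[0,0,0]],[[-354,0,492],[0,0,0]],[[-354,0,492],[0,0,0]]]' -1
```

```text
[-354.6    1.1  492.3]
t: 1.55
position: [565.3, -142.9, 405.0]
ee_rot: [-1.354, 0.949, -0.95]
wrist_force: [1.0, -0.9, 0.5]
finger_gap: 0.3
```

```bash
python3 -m jog '[[[0,0,0],[0,0,0]],[[0,0,0],[0,0,0]]]'; python3 - <<'E'
from h import *
o=get_obs(); M=R.from_rotvec(o['ee_rot']).as_matrix()
print((M.T@(np.array([572,-133.5,322])-o['position'])).round(1), o['wrist_force'])
E
```

```text
t: 1.75
position: [564.9, -144.0, 404.5]
ee_rot: [-1.355, 0.948, -0.947]
wrist_force: [-0.3, -0.7, 0.0]
finger_gap: -0.2
[-7.4 82.5 10.3] [-0.33520984 -0.71934419  0.0230474 ]
```

Move to 20 mm above the knob and verify with pictures.

```bash
python3 -m jog '[[[-4,15,5],[0,0,0]],[[-7,40,10],[0,0,0]],[[-7,65,10],[0,0,0]],[[-7,82,10],[0,0,0]],[[-7,82,10],[0,0,0]],[[-7,82,10],[0,0,0]]]'; python3 - <<'E'
from h import *
o,im,d=save('wrist','w1'); save('scene','s1'); _,t,td=save('top','t1')
print(o['position'],o['wrist_force'])
im=cv2.imread('pics/s1.png'); cv2.imwrite('pics/s1z.png',cv2.resize(im[80:240,150:320],None,fx=3.5,fy=3.5,interpolation=cv2.INTER_CUBIC))
E
```

```text
t: 2.35
position: [571.5, -135.5, 323.1]
ee_rot: [-1.354, 0.95, -0.95]
wrist_force: [-0.4, -0.0, 0.7]
finger_gap: 0.3
[ 571.45368384 -135.45987399  323.06921334] [-0.36463776 -0.0490156   0.70309916]
```

View pics/w1.png

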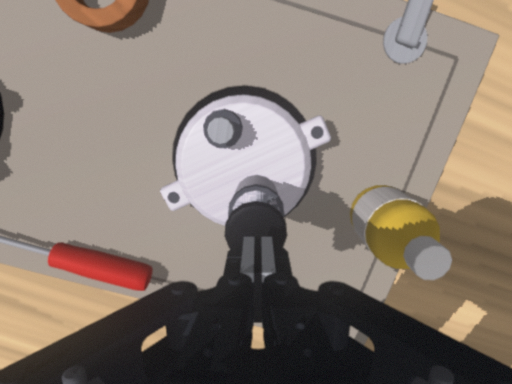

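View pics/s1z.png

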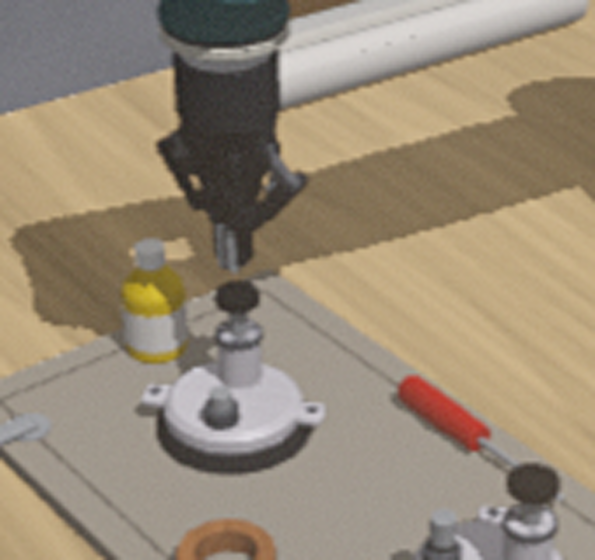

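```bash
python3 -m jog '[[[0,12,1],[0,0,0]],[[-1,22,1],[0,0,0]],[[-1,28,1],[0,0,0]],[[-1,32,1],[0,0,0]],[[-1,32,1],[0,0,0]]]'; python3 -m jog '[[[0,2,0],[0,0,0]],[[0,4,0],[0,0,0]],[[0,6,0],[0,0,0]],[[0,7,0],[0,0,0]],[[0,7,0],[0,0,0]]]'
```

```text
t: 3.0
position: [572.2, -133.6, 290.3]
ee_rot: [-1.354, 0.949, -0.949]
wrist_force: [-0.8, 0.6, 5.7]
finger_gap: 0.1
t: 3.5
position: [572.2, -133.6, 283.9]
ee_rot: [-1.354, 0.949, -0.949]
wrist_force: [-2.2, 0.9, 9.0]
finger_gap: 0.1
```

```bash
python3 -m jog '[[[0,1,0],[0,0,0]],[[0,2,0],[0,0,0]],[[0,2,0],[0,0,0]]]';python3 -m jog '[[[0,1,0],[0,0,0]],[[0,2,0],[0,0,0]],[[0,2,0],[0,0,0]]]'
```

```text
t: 3.8
position: [572.2, -133.6, 282.0]
ee_rot: [-1.354, 0.949, -0.949]
wrist_force: [-2.6, 1.5, 8.9]
finger_gap: 0.3
t: 4.1
position: [572.2, -133.6, 281.3]
ee_rot: [-1.354, 0.949, -0.95]
wrist_force: [-8.7, 3.0, 20.1]
finger_gap: 0.0
```

```bash
python3 -m jog '[[[0,-6,0],[0,0,0]],[[0,-16,0],[0,0,0]],[[0,-26,0],[0,0,0]],[[0,-27,0],[0,0,0]],[[0,-27,0],[0,0,0]],[[0,-27,0],[0,0,0]]]'; python3 - <<'E'
from h import *
o,im,d=save('wrist','w2'); _,t,td=save('top','t2'); 
for n,dd in (('wrist',d),('top',td)):
    P=cloud(n,dd,o)
    m=np.hypot(P[...,0]-612,P[...,1]+91.5)<7
    print(n,np.percentile(P[m][:,2],[10,50,90]),m.sum())
    m=(np.hypot(P[...,0]-572,P[...,1]+133.5)<18)&(P[...,2]<140)&(P[...,2]>100)
    print(' knob',np.percentile(P[m][:,2],[10,50,90]))
P=cloud('top',np.load('pics/top0.npy'));m=np.hypot(P[...,0]-612,P[...,1]+91.5)<7;print(np.percentile(P[m][:,2],[10,50,90]))
E
```

```text
t: 4.7
position: [572.1, -133.6, 306.1]
ee_rot: [-1.354, 0.95, -0.949]
wrist_force: [0.2, 0.7, -0.5]
finger_gap: 0.2
wrist [78.16322333 78.92734538 79.87447508] 406
 knob [125.16161415 127.94081134 129.05309008]
top [ 77.31456469 465.4806475  470.86594426] 104
 knob [125.09787167 125.09787167 125.09787167]
[68.31186923 74.23761949 76.5189049 ]
```

```bash
python3 -m jog '[[[0,10,0],[0,0,0]],[[0,20,0],[0,0,0]],[[0,26,0],[0,0,0]],[[0,27.5,0],[0,0,0]],[[0,27.5,0],[0,0,0]],[[0,27.5,0],[0,0,0]]]'; python3 -m jog '[[[0,-6,0],[0,0,0]],[[0,-16,0],[0,0,0]],[[0,-26,0],[0,0,0]],[[0,-27.5,0],[0,0,0]],[[0,-27.5,0],[0,0,0]],[[0,-27.5,0],[0,0,0]]]'; cat > m.py <<'E'
from h import *
import sys
o,im,d=save('wrist',sys.argv[1]); P=cloud('wrist',d,o)
m=np.hypot(P[...,0]-612,P[...,1]+91.5)<7; print('pin',np.percentile(P[m][:,2],[10,50,90]))
m=(np.hypot(P[...,0]-572,P[...,1]+133.5)<18)&(P[...,2]<140)&(P[...,2]>100);print('knob',np.percentile(P[m][:,2],[10,50,90]),o['wrist_force'])
E
python3 m.py w3
```

```text
t: 5.4
position: [572.4, -133.7, 281.2]
ee_rot: [-1.353, 0.947, -0.951]
wrist_force: [-8.7, 2.5, 27.0]
finger_gap: 0.0
t: 6.0
position: [572.0, -133.6, 305.9]
ee_rot: [-1.354, 0.95, -0.948]
wrist_force: [0.1, -0.4, 0.4]
finger_gap: 0.4
pin [83.26784249 84.10474061 84.86899281]
knob [125.26773107 127.91340659 129.00984212] [ 0.13332219 -0.37157354  0.39914362]
```

```bash
python3 -m jog '[[[0,10,0],[0,0,0]],[[0,20,0],[0,0,0]],[[0,26,0],[0,0,0]],[[0,27.5,0],[0,0,0]],[[0,27.5,0],[0,0,0]],[[0,27.5,0],[0,0,0]]]'; python3 -m jog '[[[0,-6,0],[0,0,0]],[[0,-16,0],[0,0,0]],[[0,-26,0],[0,0,0]],[[0,-27.5,0],[0,0,0]],[[0,-27.5,0],[0,0,0]],[[0,-27.5,0],[0,0,0]]]'; python3 m.py w4
```

```text
t: 6.65
position: [572.3, -133.7, 281.2]
ee_rot: [-1.353, 0.948, -0.951]
wrist_force: [-10.5, 1.5, 28.1]
finger_gap: -0.2
t: 7.25
position: [572.0, -133.6, 305.9]
ee_rot: [-1.354, 0.95, -0.948]
wrist_force: [0.6, -0.0, 0.2]
finger_gap: 0.1
pin [88.22391393 89.02739646 89.82568952]
knob [125.33088012 127.95299834 129.0713893 ] [ 0.59687357 -0.04810671  0.18076658]
```

At about 89 mm, nominally full. One more stroke confirms that it no longer rises; extra pumping is harmless.

```bash
python3 -m jog '[[[0,10,0],[0,0,0]],[[0,20,0],[0,0,0]],[[0,26,0],[0,0,0]],[[0,27.5,0],[0,0,0]],[[0,27.5,0],[0,0,0]],[[0,27.5,0],[0,0,0]]]'; python3 -m jog '[[[0,-6,0],[0,0,0]],[[0,-16,0],[0,0,0]],[[0,-26,0],[0,0,0]],[[0,-27.5,0],[0,0,0]],[[0,-27.5,0],[0,0,0]],[[0,-27.5,0],[0,0,0]]]'; python3 m.py w5
```

```text
t: 7.9
position: [572.3, -133.7, 281.2]
ee_rot: [-1.353, 0.948, -0.951]
wrist_force: [-10.5, 1.3, 28.6]
finger_gap: -0.0
t: 8.5
position: [572.0, -133.6, 305.9]
ee_rot: [-1.354, 0.95, -0.948]
wrist_force: [-0.5, -0.3, 0.5]
finger_gap: -0.3
pin [88.27755251 89.16161834 89.9995399 ]
knob [125.11253621 127.94671033 129.05406796] [-0.51145421 -0.33327     0.52443299]
```

The pin no longer rises. Now take the hand away.

```bash
python3 -m jog '[[[0,-15,0],[0,0,0]],[[0,-45,0],[0,0,0]],[[0,-85,0],[0,0,0]],[[0,-125,0],[0,0,0]],[[20,-150,-20],[0,0,0]],[[50,-150,-50],[0,0,0]],[[80,-150,-80],[0,0,0]],[[110,-150,-110],[0,0,0]],[[130,-150,-130],[0,0,0]],[[130,-150,-130],[0,0,0]],[[130,-150,-130],[0,0,0]],[[130,-150,-130],[0,0,0]]]'; python3 - <<'E'
from h import *
_,a,d=save('top','t9');_,b,ds=save('scene','s9')
P=cloud('top',d);P0=cloud('top',np.load('pics/top0.npy'))
for c in ((612,-91.5),(573,-133.5),(573,130),(530,169)):
  for Q in (P0,P):
    m=np.hypot(Q[...,0]-c[0],Q[...,1]-c[1])<7; print(c,np.nanpercentile(Q[m][:,2],[10,50,90]).round(1))
z=np.vstack([cv2.resize(x[130:280,130:330],None,fx=2.8,fy=2,interpolation=cv2.INTER_CUBIC) for x in (a,b)])
z=np.hstack([cv2.resize(a[100:260,110:400],(400,300)),cv2.resize(b[140:290,140:380],(400,300))])
cv2.imwrite('pics/fin.png',z[:,:,::-1])
E
```

```text
t: 9.75
position: [494.5, -299.5, 457.2]
ee_rot: [-1.354, 0.949, -0.949]
wrist_force: [-0.7, 0.8, 0.4]
finger_gap: 0.0
(612, -91.5) [68.3 74.2 76.5]
(612, -91.5) [69.1 87.9 90.2]
(573, -133.5) [126.3 128.2 129.3]
(573, -133.5) [126.2 127.8 130. ]
(573, 130) [87.5 89.8 91.1]
(573, 130) [86.9 89.1 92.6]
(530, 169) [126.3 128.4 130. ]
(530, 169) [127.7 128.9 130.8]
```

View pics/fin.png

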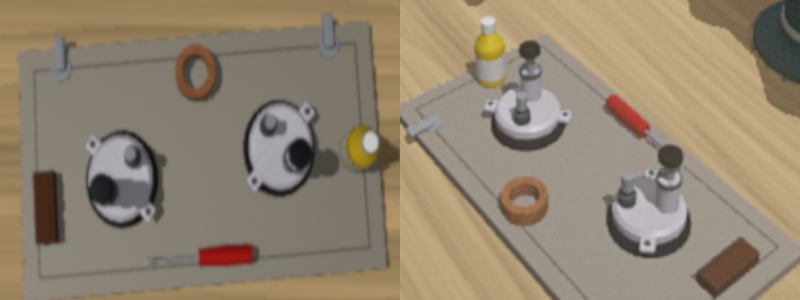

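Both pins now stand equally far out (scene view: about (522,100) and (627,180)), both plungers are up, and nothing else has moved.

```bash
python3 -c "
from rig import *
print(sign_off())"
```

```text
the job is handed in; nothing more can be done
None
```

The slack cup is pumped tight and the job is handed in. It was the one on the robot's right, next to the glue bottle.

- **Pumping:** I gave its plunger four full strokes with the closed fingertips. Each stroke reached the hard stop, with wrist force at about 20–29 N. I then lifted clear of the knob each time, and the knob was measured back at about 128 mm above the bench.
- **Pin:** The pin's top rose from about 75 to 79, 84 and 89 mm above the bench, which is fully out. The fourth stroke did not raise it any further.
- **Final checks:** The top camera reads cup A's pin at about 88 mm and cup B's at about 89 mm, which agree within its noise. Both plungers are up, and the loose things look unmoved in the pictures. The hand is well clear, and the clock stood at about 10 s of the 48 s allowed.

No checks failed. The only one that gave no reading was an early top-camera look at the pin, because the arm was in the way; I used the wrist camera for it instead.

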